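Pack and book a dome-camera kit

ROBOT

A 7-joint arm with a two-finger parallel gripper is mounted at the origin on the work surface. World frame = base frame: x ahead of the robot, y to its left, z up, the work surface at z = 0. Lengths are in m, angles in rad, forces in N, time in s.
With the tool pointing down it reaches from about 0.35 to 0.9 m from the base axis. Payload 7.2 kg.
Tool frame: the origin (TCP) lies midway between the tips of the shut fingers; the grasp point (between the pads) lies 19 mm behind it; z points along the fingers, y is the line along which they close (so a half turn about z gives the same grasp; the last joint's range is limited). The gripper opens to 85 mm and grips with 20 to 120 N. Pads are 22 mm wide; open, the fingers measure 114 mm over their backs; the gripper's body (76 mm by 85 mm) begins 54 mm behind the grasp point. The pads swing forward as they close: fully open they stand 13 mm farther back than shut.
Start: joints at [1.136, 0.411, -0.013, 1.596, 0.006, 1.134, -0.082], TCP at [0.224, -0.583, 0.231] pointing down, gripper open.
Joint ranges: [-2.95, 2.95], [-0.29, 1.99], [-1.47, 1.44], [0.14, 2.54], [-1.03, 4.17], [0.13, 1.85], [-2.86, 2.86]. Speed limits (rad/s): [2.39, 2.39, 3.01, 3.01, 3.14, 3.14, 3.14].

INTERFACE

Orientations are given as a unit quaternion [x, y, z, w].
In Python, from workcell import readout, read_camera, camera_params, ticket gives the robot as it stands.
- The arm moves only by the shell command python3 -m inch 'ROWS' [FORCE]. ROWS is text: rows parted by semicolons, each of 7 numbers parted by spaces: the turn, a rotation vector about the tool's x, y, z scaled (see below), then the shift along the tool's x, y, z scaled (see below), then the closure, from 0 (fully open) to 1 (shut). A call has 1 to 20 rows; each row shifts and turns the commanded pose from where the row before left it, along the tool's axes as they then stand; what a row does not reach is not made up. The controller multiplies each number of a shift by 20 mm and each number of a turn by 45 degrees. A row lasts 1/8 s, in which the tool goes at most 62.5 mm and 10.7 degrees, less where a joint would pass 70% of its speed; a pose out of reach is approached as far as the arm can. A call with a number of a shift or a turn outside -1 to 1 is refused whole. A call with a gripper value outside its range is refused whole. The fingers move at their own pace and stop on an object; FORCE is the grip in N (left out, the last holds). Time passes only in rows, so rows that do not move let the fingers close. It gives the time, the measured TCP pose, the force, the opening and the grip force at its end, in the units of the state.
- readout.get_obs(): the state, without advancing time (a new reading comes with each control period).
- read_camera(name): name is "scene" or "top" or "wrist"; returns the picture (400x640x3 uint8, blue, green, red); there is no depth.
- camera_params(name): a dict with "camera_matrix" (3x3 intrinsics, pixels), "rvec" (rotation vector, rad) and "tvec" (3), from world to camera coordinates, as OpenCV has them. Camera axes: x right, y down, z forward; pixel columns grow to the right and rows downward; lengths in m; the calibration is good to about 2 mm. A picture is of the moment at which its call begins: read the wrist's pose just before it. camera_params takes no time and is no camera call; for the wrist camera it gives the pose at the moment of the call.
- ticket.close_job(): hands the job in; it is judged then, once.
The state is a dict: "clock": time; "joint_pos": joint angles; "joint_vel": joint speeds; "effort": joint torques, N m; "tool_pos": TCP position; "eef_rot": TCP orientation; "contact_force": force on the tool from outside, world axes, zero at the start; "wrist_torque": the same for the moment, N m; "opening": finger opening in m; "grip_force": force on a finger pad.
Only numpy, scipy, OpenCV 4.12 (cv2) and the standard library are available. Lean on these libraries where they do the work, as an engineer would, in place of code of your own. Each camera call takes 0.05 s, during which the arm holds its last target. There are 200 camera calls.

TASK

Pack and book out this camera kit: lift the sprung red clamp arm on the plywood jig until it stays open by itself, only then take the blue mounting plate out and lay it flat in the grey kit tray with its label up, and after that pick up the green hand scanner, hold it still for two seconds with its beam on the plate's bar-code label, and stand it back on its square dock. Seat every dome camera head that is there, dome down and neck upright, in its own orange cup of the rack (at any time), leave the clamp open and leave the other things on the desk where they are. One of the camera heads may be knocked aside while you work, so check at the end that all are still seated.

Things in the scene. Friction and masses are not known exactly. Their poses are not given: they have to be found in the camera images.
- jig: fixed plywood jig board 330 x 130 x 15 mm; origin on its underside, 150 mm from its plate end and 180 mm from its hinge end; x runs from the plate end to the hinge end, z up
- clamp (a joint): angle (rad) of the red clamp arm about its hinge (along jig y): 0 = its rubber foot pressed on the plate, -0.12 lower stop with no plate, grows as it is lifted, 1.5 = open stop (nearly upright). Over-centre spring: below about 0.85 it pushes the arm shut (0.45 N m at 0, about 4 N at the grip), above that it pushes the arm open and keeps it there; damping 0.3 N m s
- clamp_grip (a point): centre of the black grip disc (30 mm across, 20 mm thick, axis along jig y) on the clamp arm's free end; pinch its flat faces along jig y from above. 62 mm above the desk when shut. The arm is 14 mm wide, the rubber foot below 16 mm. Moves on an arc of 115 mm radius about clamp_hinge, up and then towards jig +x; starts 7 mm above the hinge
- clamp_hinge (a point): centre of the clamp's hinge, 125 mm from the jig's origin along its +x, 55 mm above the desk, between two steel cheeks that are 71 mm high and 48 mm apart over their outsides
- plate: loose blue mounting plate 150 x 90 x 8 mm, 0.22 kg; origin at the centre of its underside, z up, x along its length. A yellow fin on its centre, 50 mm long (x), 14 mm thick (y), top 43 mm above the underside, is the grip: pinch along y. It starts on the jig about 40 mm from the jig's origin to jig -x, 15 mm above the desk, its +x end under the clamp foot
- label (a point): centre of the white bar-code label (36 x 70 mm) on the plate's upper face, 50 mm from the plate's centre towards its -x end, 8 mm above its underside
- tray: fixed grey open kit tray, outside 190 x 130 x 24 mm, walls and floor 5 mm (inside 180 x 120 mm), long side along its x; origin at the centre of its underside. The plate fits in lengthwise, either way round
- rack: fixed black rack board 185 x 185 x 8 mm with four orange cone cups in a square of 90 mm spacing; origin at the centre of its underside
- cup0 (a point): centre of the mouth of orange cup 0, at rim height 32 mm above the desk. The cup is a 45 degree cone, 80 mm over the rim and about 69 mm wide inside at the rim; a seated head's foot comes to rest about 14 to 16 mm below this point
- cup1 (a point): centre of the mouth of orange cup 1, at rim height 32 mm above the desk. The cup is a 45 degree cone, 80 mm over the rim and about 69 mm wide inside at the rim; a seated head's foot comes to rest about 14 to 16 mm below this point
- cup2 (a point): centre of the mouth of orange cup 2, at rim height 32 mm above the desk. The cup is a 45 degree cone, 80 mm over the rim and about 69 mm wide inside at the rim; a seated head's foot comes to rest about 14 to 16 mm below this point
- cup3 (a point): centre of the mouth of orange cup 3, at rim height 32 mm above the desk. The cup is a 45 degree cone, 80 mm over the rim and about 69 mm wide inside at the rim; a seated head's foot comes to rest about 14 to 16 mm below this point
- head0: loose dome camera head (may be absent), 72 mm high, 0.18 kg: below, a black dome of 35 mm radius (widest at 30 mm height) with a flat foot 36 mm in diameter; above, a white round neck 32 mm in diameter from 34 to 72 mm height: the grip. Origin at the centre of the foot, z along the neck. Bottom-heavy: rights itself. All are alike
- head1: loose dome camera head (may be absent), 72 mm high, 0.18 kg: below, a black dome of 35 mm radius (widest at 30 mm height) with a flat foot 36 mm in diameter; above, a white round neck 32 mm in diameter from 34 to 72 mm height: the grip. Origin at the centre of the foot, z along the neck. Bottom-heavy: rights itself. All are alike
- head2: loose dome camera head (may be absent), 72 mm high, 0.18 kg: below, a black dome of 35 mm radius (widest at 30 mm height) with a flat foot 36 mm in diameter; above, a white round neck 32 mm in diameter from 34 to 72 mm height: the grip. Origin at the centre of the foot, z along the neck. Bottom-heavy: rights itself. All are alike
- head3: loose dome camera head (may be absent), 72 mm high, 0.18 kg: below, a black dome of 35 mm radius (widest at 30 mm height) with a flat foot 36 mm in diameter; above, a white round neck 32 mm in diameter from 34 to 72 mm height: the grip. Origin at the centre of the foot, z along the neck. Bottom-heavy: rights itself. All are alike
- scanner: loose green hand scanner standing upright, 130 mm high, 0.22 kg; origin at the centre of its round foot's underside (60 mm wide), z up. Handle 34 mm (x) by 28 mm (y) up to the top: pinch along y at 110 mm height. A black head looks along +x and 60 degrees down: red window at x 35, z 60 mm, beam along (0.5, 0, -0.866). Reads when the label's centre is within 35 mm of aim_point
- aim_point (a point): point on the scanner's beam 140 mm from the window, the reading distance; 105 mm in +x and 61 mm below the scanner's origin; moves with the scanner
- dock: fixed grey square dock pad 100 x 100 x 6 mm on which the scanner stands; origin at the centre of its underside
- mug: bystander: blue mug 76 mm wide, 90 mm high (origin: centre of underside)
- tape: bystander: roll of tape lying flat, 96 mm wide, 35 mm high
- screwdriver: bystander: screwdriver lying on the desk beyond the camera heads
- jar: bystander: amber jar 60 mm wide, 80 mm high
- meter: bystander: yellow multimeter 150 x 75 x 34 mm lying flat
Things that resemble listed ones, but are neither listed nor needed, are in the scene too. What is shaped like the plate but turquoise is not meant.

How it is judged:
On the way, in this order (a step that is already met when the one before it is completed fails the run):
1. the clamp arm is lifted past its hold-open point and stays open, the plate still on the jig (value of joint clamp above 1.2 rad and horizontal distance between plate and jig below 0.09 m), for 0.2 s.
2. the plate lies flat in the kit tray, label up, released (x of plate in the frame of tray between -0.03 and 0.03 m and y of plate in the frame of tray between -0.03 and 0.03 m and z of plate in the frame of tray below 0.01 m and angle between plate's own z axis and vertical below 0.08 rad and linear speed of plate below 0.03 m/s and contact force between the fingers and plate below 0.2 N), for 0.3 s.
3. the scanner's beam is held steady on the label for two seconds (distance between label and aim_point below 0.035 m and linear speed of scanner below 0.03 m/s and angular speed of scanner below 0.3 rad/s), for 2 s.
At the end, for the whole second after the job is handed in: Heads present: each in a cup, within 8 mm of its axis, foot under 22 mm height, upright to 0.15 rad. Plate flat in tray, label up, within 30 mm of its centre each way. Clamp above 1.2 rad. Scanner upright on the dock within 35 mm. All released, at rest (all of step 2 and (horizontal distance between head0 and cup0 below 0.008 m or horizontal distance between head0 and cup1 below 0.008 m or horizontal distance between head0 and cup2 below 0.008 m or horizontal distance between head0 and cup3 below 0.008 m) and z of each of head0, head1, head2, head3 in the frame of rack below 0.022 m and angle between each of head0, head1, head2, head3's own z axis and vertical below 0.15 rad and linear speed of each of head0, head1, head2, head3, scanner below 0.03 m/s and contact force between the fingers and head0 below 0.2 N and (horizontal distance between head1 and cup0 below 0.008 m or horizontal distance between head1 and cup1 below 0.008 m or horizontal distance between head1 and cup2 below 0.008 m or horizontal distance between head1 and cup3 below 0.008 m) and contact force between the fingers and head1 below 0.2 N and (horizontal distance between head2 and cup0 below 0.008 m or horizontal distance between head2 and cup1 below 0.008 m or horizontal distance between head2 and cup2 below 0.008 m or horizontal distance between head2 and cup3 below 0.008 m) and contact force between the fingers and head2 below 0.2 N and (horizontal distance between head3 and cup0 below 0.008 m or horizontal distance between head3 and cup1 below 0.008 m or horizontal distance between head3 and cup2 below 0.008 m or horizontal distance between head3 and cup3 below 0.008 m) and contact force between the fingers and head3 below 0.2 N and value of joint clamp above 1.2 rad and horizontal distance between scanner and dock below 0.035 m and z of scanner in the frame of dock below 0.012 m and angle between scanner's own z axis and vertical below 0.1 rad and contact force between the fingers and scanner below 0.2 N); the robot touches nothing.
It fails at once if the plate is pulled out while the clamp is shut (value of joint clamp below 0.6 rad and horizontal distance between plate and jig above 0.09 m).
It fails at once if the mug, tape roll, screwdriver, jar or meter is moved more than 5 cm (distance of any of mug, tape, screwdriver, jar, meter from where it was at the start of the episode above 0.05 m).
Of head0, head1, head2, head3 only 2 to 4 are there at a start; the rules pass over those that are not, and their reading is None.
At some moment in a run one of head0, head1, head2, head3 may be knocked a few centimetres aside while the robot is not near it.
It also fails if it takes over 210 s, if anything falls off the work surface, if the arm or the gripper's body presses on something with over 40 N, if the wrist force passes 120 N, or if a joint passes its speed limit or range.

## Working session

There is one attempt and no reset: what is moved stays moved. The work goes in short steps, Python scripts to look and compute and a shell command to move; the robot and the scene stay as the last step left them, time stands still between calls to the robot, and variables do not carry over. Pictures are saved under pics/ and viewed, at most 14 in all, crops included, and the job is handed in when it is done.

```bash
mkdir -p pics; ls
python3 - <<'E'
from workcell import readout, read_camera, camera_params
import cv2
o=readout.get_obs(); print({k:o[k] for k in('clock','tool_pos','eef_rot','opening')})
for n in('scene','top'):
    cv2.imwrite(f'pics/{n}0.png',read_camera(n)); p=camera_params(n); print(n,p)
E
```

```text
pics
{'clock': 0.0, 'tool_pos': array([ 0.22393681, -0.58297522,  0.23043391]), 'eef_rot': array([ 9.83225199e-01,  1.82393914e-01, -2.00915771e-04, -7.92790061e-04]), 'opening': 0.08574031215573742}
scene {'camera_matrix': array([[383.26837991,   0.        , 316.30983085],
       [  0.        , 383.26837991, 202.89600392],
       [  0.        ,   0.        ,   1.        ]]), 'rvec': array([ 0.85397943,  2.71026289, -0.83556488]), 'tvec': array([ 0.43146245, -0.22499998,  1.3582272 ])}
top {'camera_matrix': array([[441.48619436,   0.        , 328.61692393],
       [  0.        , 441.48619436, 195.7088748 ],
       [  0.        ,   0.        ,   1.        ]]), 'rvec': array([ 2.17748908, -2.19226001,  0.06315558]), 'tvec': array([-0.00328455,  0.52532768,  1.4458901 ])}
```

View pics/top0.png

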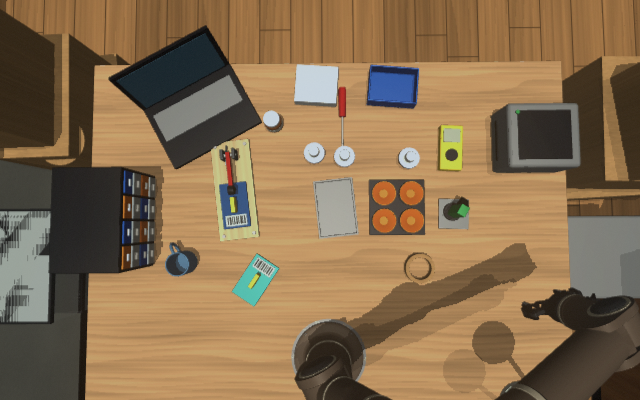

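View pics/scene0.png

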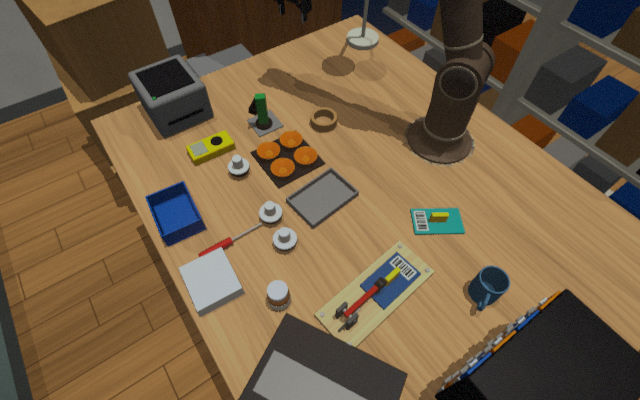

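The top view shows the jig at (236,190) with the red clamp and blue plate, whose label is at (236,220). The turquoise decoy is at (256,280).
- **Trays:** grey tray at (336,207); the blue tray at (392,86) is a decoy.
- **Rack and scanner:** rack at (397,207), scanner on its dock at (455,210).
- **Camera heads:** (314,153), (344,156) and (409,158). The white-lidded jar at (272,120) is not a head.

Next I measure these by masks.

```bash
cat > h.py <<'E'
import numpy as np, cv2
from scipy.spatial.transform import Rotation as R
from workcell import readout, read_camera, camera_params
def cam(n):
    p=camera_params(n); return p['camera_matrix'],R.from_rotvec(np.ravel(p['rvec'])).as_matrix(),np.ravel(p['tvec'])
def ray(n,uv,z,c=None):
    K,r,t=c or cam(n); o=-r.T@t; d=r.T@np.linalg.inv(K)@[uv[0],uv[1],1]
    return o+d*(z-o[2])/d[2]
def proj(n,P,c=None):
    K,r,t=c or cam(n); q=K@(r@np.asarray(P,float)+t); return q[:2]/q[2]
def blobs(img,lo,hi,amin=20,roi=None):
    m=cv2.inRange(cv2.cvtColor(img,cv2.COLOR_BGR2HSV),np.array(lo),np.array(hi))
    if roi: k=np.zeros_like(m); x0,y0,x1,y1=roi; k[y0:y1,x0:x1]=1; m*=k
    cs=[c for c in cv2.findContours(m,cv2.RETR_EXTERNAL,cv2.CHAIN_APPROX_NONE)[0] if cv2.contourArea(c)>amin]
    return sorted(cs,key=cv2.contourArea,reverse=True)
def rectw(n,c,z):  # min-area rect of contour in world plane z: centre, size, yaw(long side)
    P=np.float32([ray(n,p[0],z)[:2] for p in c]); (a,b,an)=cv2.minAreaRect(P)
    if b[0]<b[1]: b=b[::-1]; an+=90
    return np.round(a,4),np.round(b,4),round((an+90)%180-90,1)
def go(P,yaw=None):
    """shift (tool units) and yaw turn to bring TCP to P with tool-y axis at yaw deg (mod 180)"""
    o=readout.get_obs(); r=R.from_quat(o['eef_rot']).as_matrix()
    y=np.degrees(np.arctan2(r[1,1],r[0,1])); d=np.asarray(P)-o['tool_pos']
    out={'t':round(o['clock'],1),'tcp':np.round(o['tool_pos'],4),'yawY':round(y,1),'q7':round(o['joint_pos'][6],2)}
    out['tilt_axis']=np.round(r[:,2],3); R1=r
    if yaw is not None:
        dy=(yaw-y+90)%180-90; out['turn_z']=round(-dy/45,3); R1=R.from_euler('z',dy,degrees=True).as_matrix()@r
    out['shift_now']=np.round(r.T@d/.02,2); out['shift_after_turn']=np.round(R1.T@d/.02,2); print(out)
E
python3 - <<'E'
from h import *
t=cv2.imread('pics/top0.png')
for name,lo,hi,z,roi in [('blueplate',(100,120,40),(125,255,255),.023,(205,130,265,245)),('red',(0,150,80),(8,255,255),.06,(205,130,265,245)),('fin',(20,150,120),(32,255,255),.05,(205,130,265,245)),('label',(0,0,170),(179,50,255),.023,(205,200,265,245)),
 ('cups',(5,180,120),(18,255,255),.032,(360,170,440,240)),('green',(45,120,50),(80,255,255),.13,(430,180,480,240)),('tray',(0,0,90),(179,40,200),.024,(310,172,360,242)),('rack',(0,0,0),(179,255,80),.008,(362,172,432,240)),('dock',(0,0,90),(179,40,200),.006,(432,185,480,240)),('necks',(0,0,150),(179,40,255),.05,(295,135,430,175)),('jig',(15,30,150),(30,130,255),.015,(205,130,262,245)),('tape',(5,60,60),(30,255,255),0.03,(395,245,440,290))]:
    for c in blobs(t,lo,hi,10,roi)[:6]: print(name,cv2.contourArea(c),np.round(cv2.minAreaRect(c)[0]),*rectw('top',c,z))
b=lambda a,s:cv2.resize(a,None,fx=s,fy=s,interpolation=cv2.INTER_CUBIC)
s=cv2.imread('pics/scene0.png')
im=np.zeros((600,800,3),np.uint8)
def put(a,x,y): im[y:y+a.shape[0],x:x+a.shape[1]]=a
put(b(t[130:250,200:270],3),0,0); put(b(t[130:250,295:485],3),215,0)
put(b(s[80:180,220:330],2.3),0,362); put(b(s[240:340,310:440],2.3),260,362)
put(b(s[190:260,240:310],3),565,365)
cv2.imwrite('pics/crop0.png',im)
E
```

```text
blueplate 470.5 [235. 205.] [0.4964 0.303 ] [0.1441 0.0848] 6.9
red 117.5 [229. 168.] [0.6134 0.3155] [0.1092 0.015 ] 6.8
label 189.0 [236. 220.] [0.4472 0.2993] [0.068  0.0351] -83.3
cups 395.5 [412. 220.] [ 0.443  -0.2769] [0.075  0.0717] 89.6
cups 390.0 [384. 220.] [ 0.4436 -0.1872] [0.0719 0.0717] 89.6
cups 386.5 [411. 193.] [ 0.5314 -0.2769] [0.0724 0.072 ] -1.0
cups 384.0 [384. 193.] [ 0.5327 -0.1872] [0.0737 0.0731] -27.2
green 85.0 [462. 210.] [ 0.4706 -0.4134] [0.0385 0.0279] -32.1
tray 2128.0 [335. 207.] [ 0.4867 -0.0288] [0.1881 0.1279] 6.1
rack 634.0 [397. 207.] [ 0.487  -0.2336] [0.1797 0.1797] -0.4
rack 23.0 [420. 228.] [ 0.4074 -0.3145] [0.0424 0.0209] -45.8
dock 367.5 [453. 214.] [ 0.4638 -0.4197] [0.0966 0.0929] -1.3
necks 315.0 [342. 153.] [ 0.6638 -0.0501] [0.0949 0.0661] 32.9
necks 311.5 [314. 152.] [0.6663 0.0397] [0.0658 0.0653] -0.3
necks 306.5 [409. 158.] [ 0.646  -0.2677] [0.0651 0.0643] -45.5
jig 5874.5 [233. 187.] [0.5576 0.3117] [0.3811 0.1876] 0.2
tape 1936.0 [417. 267.] [ 0.2908 -0.2925] [0.1445 0.1417] 89.6
```

View pics/crop0.png

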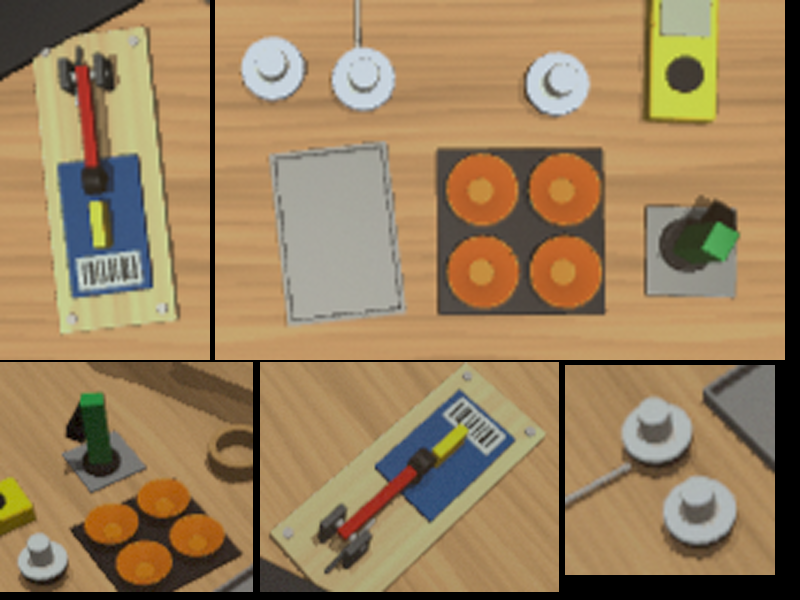

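The jig points to world +x with a yaw of about 7°. The clamp grip is near (0.546,0.309), and the blue plate with the yellow fin sits under the foot, so the choice is confirmed. There are three heads with white collars and necks, and the scanner faces about -30°. Now I go above the clamp.

Run:
```python
from h import *
print(ray('top',(231,189.7),.075),[np.round(ray('top',p,.07),4) for p in((222.6,154.5),(234.6,153))])
go((.50,.305,.23),96.9)
```

```text
[0.54291135 0.30405609 0.075     ] [array([0.6572, 0.3332, 0.07  ]), array([0.6617, 0.2945, 0.07  ])]
{'t': 0.1, 'tcp': array([ 0.2239, -0.583 ,  0.2305]), 'yawY': np.float64(-69.0), 'q7': np.float64(-0.08), 'tilt_axis': array([-0.001,  0.001, -1.   ]), 'turn_z': np.float64(0.314), 'shift_now': array([ 28.81, -36.5 ,   0.08]), 'shift_after_turn': array([ 19.04, -42.42,   0.09])}
```

```bash
A='0'; python3 -m inch '0 0 .157 0 0 0 0;0 0 .157 0 0 0 0;0 0 0 .43 -.96 0 0;0 0 0 .43 -.96 0 0;0 0 0 .43 -.96 0 0;0 0 0 .43 -.96 0 0;0 0 0 .43 -.96 0 0;0 0 0 .43 -.96 0 0;0 0 0 .43 -.96 0 0;0 0 0 .43 -.96 0 0;0 0 0 .43 -.96 0 0;0 0 0 .43 -.96 0 0;0 0 0 .43 -.96 0 0;0 0 0 .43 -.96 0 0;0 0 0 .43 -.96 0 0;0 0 0 .43 -.96 0 0' 40
python3 -m inch '0 0 0 .43 -.96 0 0;0 0 0 .43 -.96 0 0;0 0 0 .43 -.96 0 0;0 0 0 .43 -.96 0 0;0 0 0 .43 -.96 0 0;0 0 0 .43 -.96 0 0;0 0 0 .43 -.96 0 0;0 0 0 .43 -.96 0 0;0 0 0 .43 -.96 0 0;0 0 0 .43 -.96 0 0;0 0 0 .43 -.96 0 0;0 0 0 .43 -.96 0 0;0 0 0 .43 -.96 0 0;0 0 0 .43 -.96 0 0;0 0 0 .43 -.96 0 0;0 0 0 .43 -.96 0 0;0 0 0 .43 -.96 0 0;0 0 0 .43 -.96 0 0'
python3 -m inch '0 0 0 .43 -.96 0 0;0 0 0 .43 -.96 0 0;0 0 0 .43 -.96 0 0;0 0 0 .43 -.96 0 0;0 0 0 .43 -.96 0 0;0 0 0 .43 -.96 0 0;0 0 0 .43 -.96 0 0;0 0 0 .43 -.96 0 0;0 0 0 .43 -.96 0 0;0 0 0 .43 -.96 0 0;0 0 0 .43 -.96 0 0;0 0 0 .43 -.96 0 0;0 0 0 0 0 0 0;0 0 0 0 0 0 0'
python3 - <<'E'
from h import *
go((.543,.304,.2),96.9)
c=cam('wrist'); cv2.imwrite('pics/w1.png',read_camera('wrist'))
import pickle; pickle.dump(c,open('w1.pkl','wb'))
E
```

```text
clock: 2.1
tool_pos: [0.3116, -0.3008, 0.2314]
eef_rot: [0.998, 0.06, 0.0, 0.0]
contact_force: [0.0, 0.4, 0.9]
opening: 0.0856
grip_force: 0.0
clock: 4.35
tool_pos: [0.4234, 0.0606, 0.2313]
eef_rot: [0.998, 0.06, 0.0, 0.0]
contact_force: [0.9, 0.5, 0.4]
opening: 0.0853
grip_force: 0.0
clock: 6.1
tool_pos: [0.4984, 0.3003, 0.231]
eef_rot: [0.998, 0.06, -0.0, 0.0]
contact_force: [0.5, -0.1, 0.4]
opening: 0.0852
grip_force: 0.0
{'t': 6.1, 'tcp': array([0.4984, 0.3003, 0.231 ]), 'yawY': np.float64(-83.1), 'q7': np.float64(-2.3), 'tilt_axis': array([-0.   , -0.001, -1.   ]), 'turn_z': np.float64(-0.0), 'shift_now': array([2.24, 0.08, 1.55]), 'shift_after_turn': array([2.24, 0.09, 1.55])}
```

View pics/w1.png

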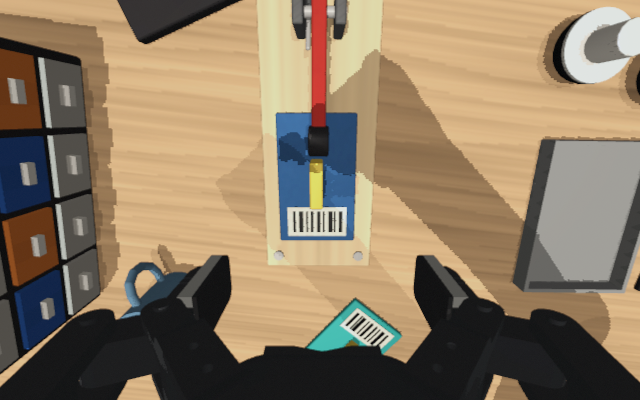

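The wrist view shows the clamp disc at (318,142), the yellow fin at (316,184), and the plate at (276–356, 113–240) with its label at (317,222). The turquoise decoy sits below at (350,340).

Run:
```python
from h import *
import pickle; c=pickle.load(open('w1.pkl','rb'))
print('cam',-c[1].T@c[2])
for n,p,z in [('disc',(318.5,142),.065),('fin',(316,184),.056),('hingeL',(299,18),.07),('hingeR',(340,18),.07),('pl',(276,113),.023),('pl',(355,113),.023),('pl',(282,240),.023),('pl',(354,240),.023),('lab',(317,222),.023)]: print(n,np.round(ray('',p,z,c),4))
```

```text
cam [0.56682639 0.30826727 0.37335464]
disc [0.5443 0.3093 0.065 ]
fin [0.5004 0.3068 0.056 ]
hingeL [0.648  0.3385 0.07  ]
hingeR [0.6523 0.3031 0.07  ]
pl [0.5664 0.3589 0.023 ]
pl [0.5768 0.2736 0.023 ]
pl [0.4194 0.3398 0.023 ]
pl [0.43   0.2527 0.023 ]
lab [0.4475 0.3002 0.023 ]
```

```bash
python3 -m inch '0 0 0 .46 -.03 .8 0;0 0 0 .46 -.03 .8 0;0 0 0 .46 -.03 .8 0;0 0 0 .46 -.03 .8 0;0 0 0 .46 -.03 .8 0;0 0 0 0 0 .9 0;0 0 0 0 0 .9 0;0 0 0 0 0 .9 0;0 0 0 0 0 .9 0;0 0 0 0 0 .9 0;0 0 0 0 0 .75 0;0 0 0 0 0 0 0;0 0 0 0 0 0 1;0 0 0 0 0 0 1;0 0 0 0 0 0 1;0 0 0 0 0 0 1;0 0 0 0 0 0 1;0 0 0 0 0 0 1' 40
```

```text
clock: 8.4
tool_pos: [0.544, 0.3098, 0.0469]
eef_rot: [0.998, 0.06, 0.0, -0.0]
contact_force: [-1.9, 2.5, 5.7]
opening: 0.0196
grip_force: 42.0
```

Gripped at an opening of 19.6 mm. I lift along the arc.

```bash
python3 -m inch '0 0 0 .063 0 -.571 1;0 0 0 .121 0 -.562 1;0 0 0 .176 0 -.547 1;0 0 0 .229 0 -.527 1;0 0 0 .281 0 -.501 1;0 0 0 .329 0 -.471 1;0 0 0 .375 0 -.435 1;0 0 0 .417 0 -.396 1;0 0 0 .454 0 -.352 1;0 0 0 .487 0 -.306 1;0 0 0 .515 0 -.255 1;0 0 0 .538 0 -.202 1;0 0 0 .555 0 -.148 1;0 0 0 0 0 0 1;0 0 0 0 0 0 1'
python3 -m inch '0 0 0 0 0 0 .6;0 0 0 0 0 0 .2;0 0 0 0 0 0 0;0 0 0 0 0 0 0;0 0 0 0 0 -.5 0;0 0 0 0 0 -.9 0;0 0 0 -.5 0 -.9 0;0 0 0 -.9 0 -.9 0;0 0 0 -.9 0 -.5 0;0 0 0 -.9 0 0 0;0 0 0 -.9 0 0 0;0 0 0 -.9 0 0 0'
python3 - <<'E'
from h import *
s=read_camera('scene'); c=cam('wrist'); w=read_camera('wrist')
im=np.vstack([cv2.resize(s[190:390,260:560],(480,320)),cv2.resize(w,(480,270))]); cv2.imwrite('pics/c2.png',im)
cv2.imwrite('pics/w2.png',w)
import pickle; pickle.dump(c,open('w2.pkl','wb'))
go((.4985,.306,.15),96.9)
E
```

```text
clock: 10.28
tool_pos: [0.6355, 0.32, 0.1526]
eef_rot: [0.998, 0.06, 0.002, -0.0]
contact_force: [2.1, 3.4, 1.4]
opening: 0.0192
grip_force: 39.7
clock: 11.78
tool_pos: [0.5333, 0.3079, 0.2264]
eef_rot: [0.998, 0.06, 0.0, 0.0]
contact_force: [-1.3, -0.0, -0.3]
opening: 0.0851
grip_force: 0.0
{'t': 11.9, 'tcp': array([0.5325, 0.3083, 0.2267]), 'yawY': np.float64(-83.0), 'q7': np.float64(-2.29), 'tilt_axis': array([ 0., -0., -1.]), 'turn_z': np.float64(0.002), 'shift_now': array([-1.7 , -0.1 ,  3.83]), 'shift_after_turn': array([-1.7 , -0.09,  3.83])}
```

View pics/c2.png

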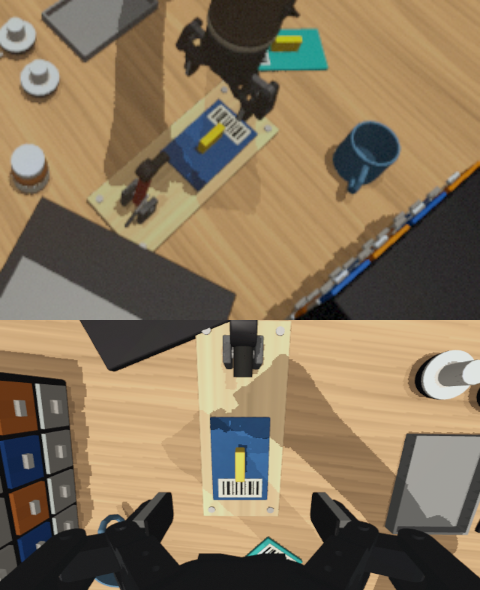

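The clamp stands open: the arm is upright at the hinge and the plate is still on the jig. Its fin is at about (320,190) in the wrist picture.

Run:
```python
from h import *
import pickle; c=pickle.load(open('w2.pkl','rb')); w=cv2.imread('pics/w2.png')
def rw(ct,z):
    return cv2.minAreaRect(np.float32([ray('',p[0],z,c)[:2] for p in ct]))
for n,lo,hi,z in [('fin',(20,120,80),(35,255,255),.052),('blue',(100,120,30),(125,255,255),.023)]:
    for ct in blobs(w,lo,hi,200,(240,110,400,260))[:1]: print(n,rw(ct,z))
for n,lo,hi in [('traytop',(0,0,60),(179,45,190))]:
    for ct in blobs(w,lo,hi,2000,(510,130,640,300))[:1]: print(cv2.boundingRect(ct))
```

```text
fin ((0.4997134208679199, 0.3063740134239197), (0.057619016617536545, 0.013041436672210693), 6.603633403778076)
blue ((0.5028131604194641, 0.30734825134277344), (0.13750728964805603, 0.08764816075563431), 7.016785144805908)
(527, 169, 113, 131)
```

```bash
python3 -m inch '0 0 0 -.42 -.02 .8 0;0 0 0 -.42 -.02 .8 0;0 0 0 -.42 -.02 .8 0;0 0 0 -.41 -.02 .8 0;0 0 0 0 0 .9 0;0 0 0 0 0 .9 0;0 0 0 0 0 .9 0;0 0 0 0 0 .9 0;0 0 0 0 0 .9 0;0 0 0 0 0 .9 0;0 0 0 0 0 .9 0;0 0 0 0 0 .28 0;0 0 0 0 0 0 1;0 0 0 0 0 0 1;0 0 0 0 0 0 1;0 0 0 0 0 0 1;0 0 0 0 0 0 1;0 0 0 0 0 0 1' 50
python3 - <<'E'
from h import *
go((.4867,-.0288,.10),96.1)
E
```

```text
clock: 14.12
tool_pos: [0.5017, 0.306, 0.0308]
eef_rot: [0.998, 0.06, 0.001, -0.0]
contact_force: [-1.4, 0.7, 5.5]
opening: 0.0129
grip_force: 50.5
{'t': 14.1, 'tcp': array([0.5017, 0.306 , 0.0308]), 'yawY': np.float64(-83.1), 'q7': np.float64(-2.46), 'tilt_axis': array([ 0.001,  0.001, -1.   ]), 'turn_z': np.float64(0.017), 'shift_now': array([-2.75, 16.53, -3.47]), 'shift_after_turn': array([-2.52, 16.56, -3.47])}
```

```bash
python3 -m inch '0 0 0 0 0 -.6 1;0 0 0 0 0 -.9 1;0 0 0 0 0 -.9 1;0 0 0 0 0 -.9 1;0 0 0 0 0 -.9 1;0 0 0 0 0 -.8 1'
python3 -m inch '0 0 0 -.1 .6 0 1;0 0 0 -.16 .97 0 1;0 0 0 -.16 .97 0 1;0 0 0 -.16 .97 0 1;0 0 0 -.16 .97 0 1;0 0 0 -.16 .97 0 1;0 0 0 -.16 .97 0 1;0 0 0 -.16 .97 0 1;0 0 0 -.16 .97 0 1;0 0 0 -.16 .97 0 1;0 0 0 -.16 .97 0 1;0 0 0 -.16 .97 0 1;0 0 0 -.16 .97 0 1;0 0 0 -.16 .97 0 1;0 0 0 -.16 .97 0 1;0 0 0 -.16 .97 0 1;0 0 0 -.2 .97 0 1;0 0 0 -.05 .5 0 1;0 0 0 0 0 0 1;0 0 0 0 0 0 1'
python3 - <<'E'
from h import *
go((.4867,-.0288,.022),96.1)
t=read_camera('top'); cv2.imwrite('pics/t3.png',t)
c=cam('wrist'); w=read_camera('wrist'); cv2.imwrite('pics/w3.png',w)
E
```

```text
clock: 14.88
tool_pos: [0.5014, 0.3057, 0.1316]
eef_rot: [0.998, 0.06, 0.0, -0.0]
contact_force: [-0.8, -0.4, -2.3]
opening: 0.013
grip_force: 49.2
clock: 17.38
tool_pos: [0.4867, -0.0302, 0.1302]
eef_rot: [0.998, 0.06, 0.0, -0.0]
contact_force: [0.0, -0.5, -3.1]
opening: 0.013
grip_force: 49.3
{'t': 17.4, 'tcp': array([ 0.4867, -0.0302,  0.1302]), 'yawY': np.float64(-83.1), 'q7': np.float64(-1.73), 'tilt_axis': array([ 0.,  0., -1.]), 'turn_z': np.float64(0.019), 'shift_now': array([ 0.01, -0.07,  5.41]), 'shift_after_turn': array([ 0.01, -0.07,  5.41])}
```

View pics/w3.png

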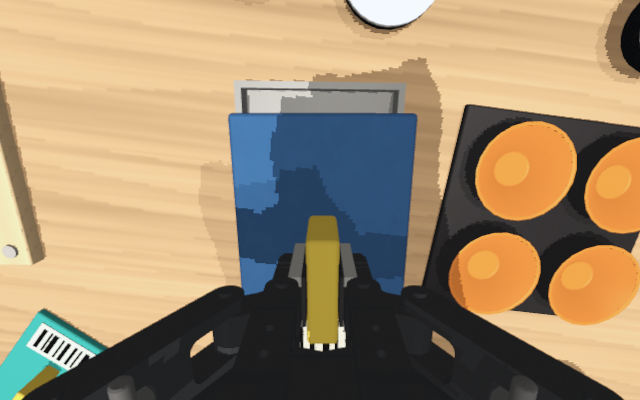

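The plate (229–416) hangs centred over the grey tray (236–405). I lower and release it.

```bash
python3 -m inch '0 0 .02 .1 -.07 .7 1;0 0 0 0 0 .9 1;0 0 0 0 0 .9 1;0 0 0 0 0 .9 1;0 0 0 0 0 .9 1;0 0 0 0 0 .6 1;0 0 0 0 0 .3 1;0 0 0 0 0 .2 1;0 0 0 0 0 0 1;0 0 0 0 0 0 .8;0 0 0 0 0 0 .5;0 0 0 0 0 0 .2;0 0 0 0 0 0 0;0 0 0 0 0 0 0;0 0 0 0 0 -.4 0;0 0 0 0 0 -.9 0;0 0 0 0 0 -.9 0;0 0 0 0 0 -.9 0;0 0 0 0 0 -.9 0;0 0 0 0 0 -.9 0'
python3 -m inch '0 0 0 0 0 -.9 0;0 0 0 0 0 -.9 0;0 0 0 0 0 -.9 0;0 0 0 0 0 -.9 0;0 0 0 0 .9 -.4 0;0 0 0 0 .9 0 0;0 0 0 0 .9 0 0;0 0 0 0 .9 0 0;0 0 0 0 .9 0 0;0 0 0 0 .9 0 0;0 0 0 0 .9 0 0;0 0 0 0 .9 0 0;0 0 0 0 .9 0 0;0 0 0 0 .9 0 0;0 0 0 0 .9 0 0;0 0 0 0 .9 0 0;0 0 0 0 0 0 0;0 0 0 0 0 0 0'
python3 - <<'E'
from h import *
go((.4644,-.42,.25))
t=read_camera('top'); s=read_camera('scene'); cv2.imwrite('pics/t4.png',t); cv2.imwrite('pics/s4.png',s)
c=cam('wrist'); w=read_camera('wrist'); cv2.imwrite('pics/w4.png',w)
import pickle; pickle.dump(c,open('w4.pkl','wb'))
for n,lo,hi,z in [('blueplate',(100,120,40),(125,255,255),.013),('label',(0,0,190),(179,40,255),.013)]:
    for ct in blobs(t,lo,hi,40,(308,170,364,244))[:2]: print(n,rectw('top',ct,z))
im=np.vstack([cv2.resize(w,(560,350)),np.hstack([cv2.resize(s[80:280,200:400],(250,250)),cv2.resize(t[130:250,295:485],(396,250))])[:,:560]]); cv2.imwrite('pics/c4.png',im)
E
```

```text
clock: 19.98
tool_pos: [0.4884, -0.0293, 0.1213]
eef_rot: [0.999, 0.052, 0.0, 0.0]
contact_force: [-0.2, -0.4, -1.1]
opening: 0.0854
grip_force: 0.0
clock: 22.22
tool_pos: [0.511, -0.2435, 0.2001]
eef_rot: [0.999, 0.052, -0.0, -0.0]
contact_force: [0.0, -0.6, 0.0]
opening: 0.0854
grip_force: 0.0
{'t': 22.2, 'tcp': array([ 0.511 , -0.2435,  0.2001]), 'yawY': np.float64(-84.0), 'q7': np.float64(-1.29), 'tilt_axis': array([-0.   ,  0.001, -1.   ]), 'shift_now': array([-3.24,  8.53, -2.5 ]), 'shift_after_turn': array([-3.24,  8.53, -2.5 ])}
blueplate (array([ 0.484 , -0.0321]), array([0.1454, 0.0862]), 6.0)
```

View pics/c4.png

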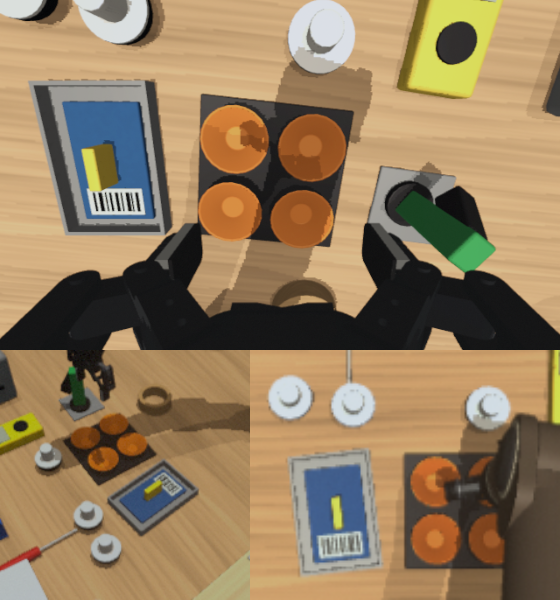

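The plate lies in the grey tray, label up, at about (.484,-.032) with a yaw of 6°. The scanner in the wrist view has its foot at about (465,232) and its bright top at about (540,287). I measure those.

Run:
```python
from h import *
import pickle; c=pickle.load(open('w4.pkl','rb')); w=cv2.imread('pics/w4.png')
for ct in blobs(w,(45,100,120),(80,255,255),30,(430,200,600,330))[:2]:
    P=np.float32([ray('',p[0],.13,c)[:2] for p in ct]); print('top face',cv2.contourArea(ct),cv2.minAreaRect(P))
K,r,t=c; print('top ray foot',ray('top',(451.7,211.7),.008), 'wrist foot',ray('',(465,232),.008,c))
im=cv2.resize(w[180:320,410:600],None,fx=3.5,fy=3.5,interpolation=cv2.INTER_CUBIC); cv2.imwrite('pics/c5.png',im)
```

```text
top face 1276.0 ((0.4702261984348297, -0.4169202744960785), (0.027685189619660378, 0.03354909271001816), 59.42002868652344)
top ray foot [ 0.46982788 -0.41500777  0.008     ] wrist foot [ 0.47171176 -0.41325503  0.008     ]
```

View pics/c5.png

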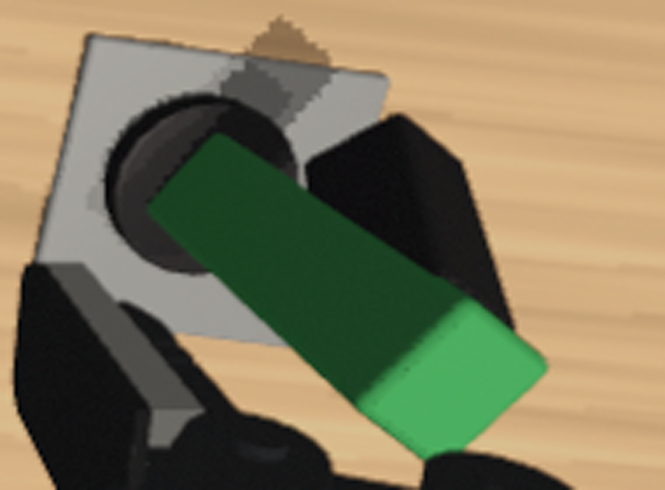

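The crop shows the bright top face at about (453,378) in the crop and the black head to its upper right, so the scanner looks along yaw -30.6° from (.470,-.417).

```bash
python3 -m inch '0 0 .2 0 0 0 0;0 0 .2 0 0 0 0;0 0 .2 0 0 0 0;0 0 .213 0 0 0 0;0 0 0 0 0 0 0'
python3 - <<'E'
from h import *
go((.4702,-.4169,.1),59.4)
E
```

```text
clock: 23.0
tool_pos: [0.5111, -0.2435, 0.2003]
eef_rot: [0.965, -0.263, 0.0, 0.0]
contact_force: [0.1, 0.8, -0.1]
opening: 0.0852
grip_force: 0.0
{'t': 23.0, 'tcp': array([ 0.5111, -0.2435,  0.2003]), 'yawY': np.float64(-120.5), 'q7': np.float64(-1.87), 'tilt_axis': array([ 0., -0., -1.]), 'turn_z': np.float64(0.003), 'shift_now': array([2.63, 8.51, 5.02]), 'shift_after_turn': array([2.65, 8.5 , 5.02])}
```

```bash
python3 -m inch '0 0 0 .26 .85 0 0;0 0 0 .26 .85 0 0;0 0 0 .26 .85 0 0;0 0 0 .26 .85 0 0;0 0 0 .26 .85 0 0;0 0 0 .26 .85 0 0;0 0 0 .26 .85 0 0;0 0 0 .26 .85 0 0;0 0 0 .26 .85 0 0;0 0 0 .29 .85 0 0;0 0 0 0 0 .6 0;0 0 0 0 0 .9 0;0 0 0 0 0 .9 0;0 0 0 0 0 .9 0;0 0 0 0 0 .9 0;0 0 0 0 0 .8 0;0 0 0 0 0 0 0'
python3 -m inch '0 0 0 0 0 0 1;0 0 0 0 0 0 1;0 0 0 0 0 0 1;0 0 0 0 0 0 1;0 0 0 0 0 0 1;0 0 0 0 0 0 1' 50
python3 - <<'E'
from h import *
go((.4702,-.4169,.1),59.4)
E
```

```text
clock: 25.12
tool_pos: [0.469, -0.4166, 0.0985]
eef_rot: [0.965, -0.264, -0.001, -0.001]
contact_force: [-0.3, -0.3, 0.3]
opening: 0.0854
grip_force: 0.0
clock: 25.88
tool_pos: [0.47, -0.4173, 0.1006]
eef_rot: [0.965, -0.264, 0.0, 0.0]
contact_force: [0.5, 0.8, 4.1]
opening: 0.0274
grip_force: 55.4
{'t': 25.9, 'tcp': array([ 0.47  , -0.4173,  0.1006]), 'yawY': np.float64(-120.6), 'q7': np.float64(-1.61), 'tilt_axis': array([ 0.001, -0.   , -1.   ]), 'turn_z': np.float64(0.0), 'shift_now': array([-0.  , -0.02,  0.03]), 'shift_after_turn': array([-0.  , -0.02,  0.03])}
```

```bash
python3 -m inch '0 0 0 0 0 -.4 1;0 0 0 0 0 -.8 1;0 0 0 0 0 -.9 1;0 0 0 0 0 -.9 1;0 0 0 0 0 -.9 1;0 0 0 0 0 -.9 1;0 0 -.2 0 0 -.2 1;0 0 -.2 0 0 0 1;0 0 -.2 0 0 0 1;0 0 -.2 0 0 0 1;0 0 -.2 0 0 0 1;0 0 -.2 0 0 0 1;0 0 -.2 0 0 0 1;0 0 -.2 0 0 0 1;0 0 -.2 0 0 0 1;0 0 -.2 0 0 0 1;0 0 0 0 0 0 1'
python3 - <<'E'
from h import *
go((.3815,-.1284,.1686),-30)
E
```

```text
clock: 28.0
tool_pos: [0.4695, -0.4175, 0.2006]
eef_rot: [0.869, 0.495, 0.0, 0.0]
contact_force: [0.7, 0.1, -1.5]
opening: 0.0273
grip_force: 54.6
{'t': 28.0, 'tcp': array([ 0.4695, -0.4175,  0.2006]), 'yawY': np.float64(-30.7), 'q7': np.float64(-0.15), 'tilt_axis': array([ 0.,  0., -1.]), 'turn_z': np.float64(-0.015), 'shift_now': array([ 10.19, -11.16,   1.6 ]), 'shift_after_turn': array([ 10.32, -11.04,   1.6 ])}
```

```bash
python3 -m inch '0 0 -.015 .4 -.44 0 1;0 0 0 .76 -.82 0 1;0 0 0 .76 -.82 0 1;0 0 0 .76 -.82 0 1;0 0 0 .76 -.82 0 1;0 0 0 .76 -.82 0 1;0 0 0 .76 -.82 0 1;0 0 0 .76 -.82 0 1;0 0 0 .76 -.82 0 1;0 0 0 .76 -.82 0 1;0 0 0 .76 -.82 0 1;0 0 0 .76 -.82 0 1;0 0 0 .76 -.8 0 1;0 0 0 .76 -.8 .4 1;0 0 0 .04 0 .6 1;0 0 0 0 0 .4 1;0 0 0 0 0 .2 1;0 0 0 0 0 0 1'
python3 - <<'E'
from h import *
go((.3815,-.1284,.1686),-30)
c=cam('wrist'); w=read_camera('wrist'); cv2.imwrite('pics/w6.png',w); s=read_camera('scene'); t=read_camera('top');cv2.imwrite('pics/t6.png',t)
cv2.imwrite('pics/c6.png',np.vstack([cv2.resize(w,(480,300)),np.hstack([cv2.resize(s[100:250,220:380],(288,270)),cv2.resize(t[130:250,280:440],(340,255))[:,:192].repeat(1,0)[0:0] if 0 else cv2.resize(t[160:260,300:371],(192,270))])]))
E
```

```text
clock: 30.25
tool_pos: [0.381, -0.1282, 0.1678]
eef_rot: [0.866, 0.5, -0.0, -0.0]
contact_force: [0.1, -0.7, -2.2]
opening: 0.0274
grip_force: 54.7
{'t': 30.2, 'tcp': array([ 0.381 , -0.1282,  0.1678]), 'yawY': np.float64(-30.0), 'q7': np.float64(-0.49), 'tilt_axis': array([-0.001,  0.001, -1.   ]), 'turn_z': np.float64(0.001), 'shift_now': array([ 0.  ,  0.02, -0.04]), 'shift_after_turn': array([ 0.  ,  0.02, -0.04])}
```

View pics/c6.png

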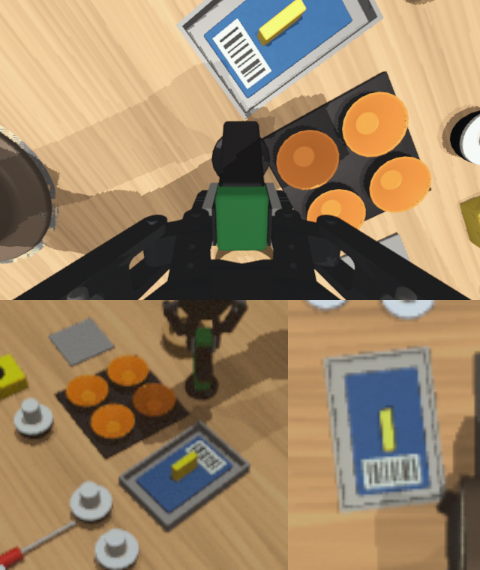

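The scanner's black head points straight at the label, at (243,52) in this crop. I hold it there.

```bash
python3 -m inch '0 0 0 0 0 0 1;0 0 0 0 0 0 1;0 0 0 0 0 0 1;0 0 0 0 0 0 1;0 0 0 0 0 0 1;0 0 0 0 0 0 1;0 0 0 0 0 0 1;0 0 0 0 0 0 1;0 0 0 0 0 0 1;0 0 0 0 0 0 1;0 0 0 0 0 0 1;0 0 0 0 0 0 1;0 0 0 0 0 0 1;0 0 0 0 0 0 1;0 0 0 0 0 0 1;0 0 0 0 0 0 1;0 0 0 0 0 0 1;0 0 0 0 0 0 1;0 0 0 0 0 0 1;0 0 0 0 0 0 1'
python3 -m inch '0 0 0 0 0 0 1;0 0 0 0 0 0 1;0 0 0 0 0 0 1;0 0 0 0 0 -.4 1;0 0 0 -.2 .2 -.7 1;0 0 0 -.76 .82 -.5 1;0 0 0 -.76 .82 0 1;0 0 0 -.76 .82 0 1;0 0 0 -.76 .82 0 1;0 0 0 -.76 .82 0 1;0 0 0 -.76 .82 0 1;0 0 0 -.76 .82 0 1;0 0 0 -.76 .82 0 1;0 0 0 -.76 .82 0 1;0 0 0 -.76 .82 0 1;0 0 0 -.76 .82 0 1;0 0 0 -.76 .82 0 1;0 0 0 -.76 .82 0 1;0 0 0 0 0 0 1'
python3 - <<'E'
from h import *
go((.468,-.4175,.2),59.4)
E
```

```text
clock: 32.9
tool_pos: [0.3811, -0.128, 0.1681]
eef_rot: [0.866, 0.501, 0.0, 0.0]
contact_force: [0.3, -0.4, -2.6]
opening: 0.0273
grip_force: 54.7
clock: 35.28
tool_pos: [0.4685, -0.4134, 0.1993]
eef_rot: [0.866, 0.5, -0.0, -0.0]
contact_force: [0.6, 0.6, -2.3]
opening: 0.0278
grip_force: 54.6
{'t': 35.3, 'tcp': array([ 0.4685, -0.4134,  0.1993]), 'yawY': np.float64(-30.1), 'q7': np.float64(-0.15), 'tilt_axis': array([-0.,  0., -1.]), 'turn_z': np.float64(-1.988), 'shift_now': array([-0.19,  0.08, -0.03]), 'shift_after_turn': array([-0.08, -0.19, -0.03])}
```

```bash
python3 -m inch '0 0 0 -.19 .08 .5 1;0 0 0 0 0 .9 1;0 0 0 0 0 .9 1;0 0 0 0 0 .9 1;0 0 0 0 0 .8 1;0 0 0 0 0 .4 1;0 0 0 0 0 .3 1;0 0 0 0 0 .2 1;0 0 0 0 0 0 1;0 0 0 0 0 0 .8;0 0 0 0 0 0 .5;0 0 0 0 0 0 .2;0 0 0 0 0 0 0;0 0 0 0 0 0 0;0 0 0 0 0 -.5 0;0 0 0 0 0 -.9 0;0 0 0 0 0 -.9 0;0 0 0 0 0 -.9 0;0 0 0 0 0 -.9 0;0 0 0 0 0 -.9 0'
python3 - <<'E'
from h import *
go((.60,-.2677,.2),30)
t=read_camera('top'); cv2.imwrite('pics/t7.png',t)
c=cam('wrist'); w=read_camera('wrist'); cv2.imwrite('pics/w7.png',w)
import pickle; pickle.dump(c,open('w7.pkl','wb'))
cv2.imwrite('pics/c7.png',np.vstack([cv2.resize(w,(480,300)),cv2.resize(t[130:250,295:485],(475,300))[:, :475].copy() if 0 else cv2.resize(t[130:250,295:485],(480,300))]))
E
```

```text
clock: 37.78
tool_pos: [0.4682, -0.4152, 0.2036]
eef_rot: [0.866, 0.501, 0.0, 0.0]
contact_force: [-0.3, 0.1, 0.5]
opening: 0.0852
grip_force: 0.0
{'t': 37.8, 'tcp': array([ 0.4682, -0.4152,  0.2036]), 'yawY': np.float64(-29.9), 'q7': np.float64(-0.14), 'tilt_axis': array([ 0., -0., -1.]), 'turn_z': np.float64(-1.332), 'shift_now': array([9.68, 2.03, 0.18]), 'shift_after_turn': array([3.09, 9.39, 0.18])}
```

View pics/c7.png

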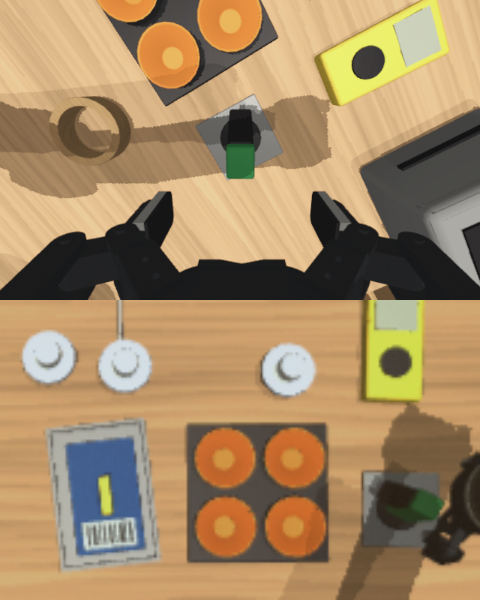

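The scanner stands on the dock and the three heads and the plate are in place. I locate the heads now.

Run:
```python
from h import *
t=cv2.imread('pics/t7.png')
for ct in blobs(t,(0,0,150),(179,40,255),100,(295,135,430,178)):
    (u,v),r=cv2.minEnclosingCircle(ct); x,y,w,h=cv2.boundingRect(ct); print((u,v),r,(x,y,w,h),ray('top',(x+(w-1)/2,y+h-1-(r if h>w+2 else (h-1)/2)),.035)[:2])
for ct in blobs(t,(5,180,120),(18,255,255),100,(360,170,440,240)):
    (u,v),r=cv2.minEnclosingCircle(ct); print('cup',r,ray('top',(u,v),.032)[:2])
go((.60,-.2677,.2))
```

```text
(344.0, 150.5) 15.628600120544434 (334, 135, 21, 32) [ 0.67343043 -0.05861108]
(313.9626159667969, 152.4766387939453) 10.567402839660645 (304, 142, 21, 22) [0.66712343 0.04026791]
(408.8125, 157.4375) 10.439284324645996 (399, 147, 21, 21) [ 0.64978796 -0.27203458]
cup 11.783147811889648 [ 0.44298334 -0.27725864]
cup 11.664165496826172 [ 0.4432048  -0.18661822]
cup 11.642984390258789 [ 0.53296113 -0.27781836]
cup 11.593161582946777 [ 0.53302682 -0.18699464]
{'t': 37.9, 'tcp': array([ 0.4693, -0.4157,  0.2048]), 'yawY': np.float64(-29.9), 'q7': np.float64(-0.14), 'tilt_axis': array([ 0.003, -0.002, -1.   ]), 'shift_now': array([9.68, 1.97, 0.24]), 'shift_after_turn': array([9.68, 1.97, 0.24])}
```

```bash
python3 -m inch '0 0 0 .8 .4 0 0;0 0 0 .9 .46 0 0;0 0 0 .9 .46 0 0;0 0 0 .9 .46 0 0;0 0 0 .9 .46 0 0;0 0 0 .9 .46 0 0;0 0 0 .9 .46 0 0;0 0 0 .9 .46 0 0;0 0 0 .9 .46 0 0;0 0 0 .3 .15 0 0;0 0 0 0 0 0 0;0 0 0 0 0 0 0'
python3 - <<'E'
from h import *
go((.65,-.272,.041))
c=cam('wrist'); w=read_camera('wrist'); cv2.imwrite('pics/w8.png',w)
p=proj('',(.65,-.272,.05),c); print(p)
for ct in blobs(w,(0,0,150),(179,40,255),300): (u,v),r=cv2.minEnclosingCircle(ct); print(cv2.contourArea(ct),(u,v),r,cv2.boundingRect(ct),ray('',(u,v),.036,c)[:2])
E
```

```text
clock: 39.38
tool_pos: [0.6237, -0.3144, 0.2021]
eef_rot: [0.866, 0.5, -0.0, 0.0]
contact_force: [0.6, -0.6, -0.2]
opening: 0.0851
grip_force: 0.0
{'t': 39.4, 'tcp': array([ 0.6237, -0.3144,  0.2021]), 'yawY': np.float64(-30.0), 'q7': np.float64(-0.4), 'tilt_axis': array([-0.001, -0.001, -1.   ]), 'shift_now': array([2.5 , 0.08, 8.05]), 'shift_after_turn': array([2.5 , 0.08, 8.05])}
[323.76900568 139.42536285]
3905.5 (321.51416015625, 135.1261749267578) 36.15681838989258 (287, 99, 71, 73) [ 0.64975387 -0.26814284]
1921.5 (450.0, 219.0) 31.622875213623047 (421, 189, 57, 61) [ 0.72375298 -0.41016883]
1507.0 (17.80914878845215, 44.474761962890625) 32.335044860839844 (0, 14, 50, 63) [ 0.45153418 -0.06135511]
1346.0 (70.5, 46.0) 84.17996978759766 (0, 0, 142, 114) [ 0.49202068 -0.08615074]
985.0 (271.5015563964844, 312.366943359375) 38.39629364013672 (260, 274, 48, 76) [ 0.50028158 -0.41187921]
```

View pics/w8.png

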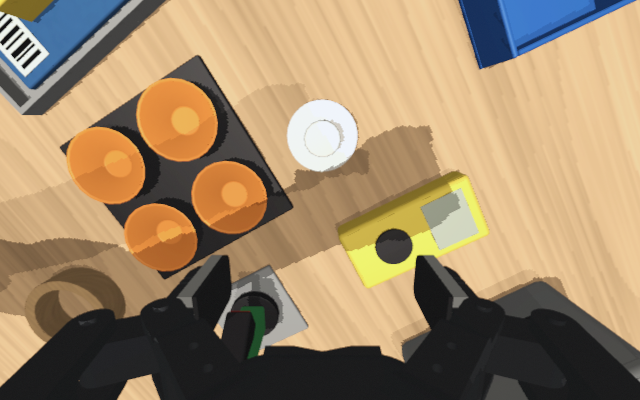

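The head is centred at (322,135) in the wrist view, at (.650,-.269), with its neck upright and clear. I grip it and lift.

```bash
python3 -m inch '0 0 0 .8 0 .4 0;0 0 0 .9 .02 .9 0;0 0 0 .9 0 .9 0;0 0 0 0 0 .9 0;0 0 0 0 0 .9 0;0 0 0 0 0 .9 0;0 0 0 0 0 .9 0;0 0 0 0 0 .9 0;0 0 0 0 0 .7 0;0 0 0 0 0 .6 0;0 0 0 0 0 0 0;0 0 0 0 0 0 1;0 0 0 0 0 0 1;0 0 0 0 0 0 1;0 0 0 0 0 0 1;0 0 0 0 0 0 1' 40
python3 -m inch '0 0 0 0 0 -.5 1;0 0 0 0 0 -.9 1;0 0 0 0 0 -.9 1;0 0 0 0 0 -.8 1;0 0 0 0 0 0 1'
python3 - <<'E'
from h import *
go((.533,-.2772,.061))
E
```

```text
clock: 41.42
tool_pos: [0.6509, -0.2687, 0.0428]
eef_rot: [0.866, 0.501, 0.0, 0.0]
contact_force: [-1.6, -0.6, 4.5]
opening: 0.0308
grip_force: 39.7
clock: 42.05
tool_pos: [0.6517, -0.269, 0.1065]
eef_rot: [0.866, 0.5, 0.001, 0.001]
contact_force: [-1.0, -0.1, -2.6]
opening: 0.0313
grip_force: 39.7
{'t': 42.0, 'tcp': array([ 0.6517, -0.269 ,  0.1065]), 'yawY': np.float64(-29.9), 'q7': np.float64(-0.52), 'tilt_axis': array([ 0.003, -0.001, -1.   ]), 'shift_now': array([-3.32, -4.95,  2.25]), 'shift_after_turn': array([-3.32, -4.95,  2.25])}
```

```bash
python3 -m inch '0 0 0 -.33 -.49 0 1;0 0 0 -.6 -.9 0 1;0 0 0 -.6 -.9 0 1;0 0 0 -.6 -.9 0 1;0 0 0 -.6 -.9 0 1;0 0 0 -.6 -.9 0 1;0 0 0 0 0 0 1;0 0 0 0 0 .7 1;0 0 0 0 0 .8 1;0 0 0 0 0 .5 1;0 0 0 0 0 .2 1;0 0 0 0 0 0 1;0 0 0 0 0 0 .8;0 0 0 0 0 0 .6;0 0 0 0 0 0 .4;0 0 0 0 0 0 .4;0 0 0 0 0 0 .4;0 0 0 0 0 -.5 .4;0 0 0 0 0 -.9 .4;0 0 0 0 0 -.9 .4'
python3 -m inch '0 0 0 0 0 -.9 0;0 0 0 0 0 -.9 0;0 0 0 0 0 -.9 0;0 0 0 0 0 -.9 0;0 0 0 0 0 -.9 0;0 0 0 0 0 0 0;0 0 0 0 0 0 0'
python3 - <<'E'
from h import *
t=read_camera('top'); cv2.imwrite('pics/t9.png',t)
s=read_camera('scene'); cv2.imwrite('pics/s9.png',s)
go((.634,-.101,.2))
E
```

```text
clock: 44.55
tool_pos: [0.5313, -0.2766, 0.108]
eef_rot: [0.866, 0.501, 0.0, 0.0]
contact_force: [-0.3, -0.5, 0.1]
opening: 0.0513
grip_force: 0.0
clock: 45.42
tool_pos: [0.5306, -0.2766, 0.1957]
eef_rot: [0.866, 0.501, -0.0, -0.0]
contact_force: [-1.0, 0.3, 0.1]
opening: 0.0857
grip_force: 0.0
{'t': 45.5, 'tcp': array([ 0.5304, -0.2764,  0.1953]), 'yawY': np.float64(-29.9), 'q7': np.float64(-0.4), 'tilt_axis': array([-0.001,  0.001, -1.   ]), 'shift_now': array([10.19,  0.11, -0.24]), 'shift_after_turn': array([10.19,  0.11, -0.24])}
```

```bash
python3 -m inch '0 0 0 .7 0 0 0;0 0 0 .95 0 0 0;0 0 0 .95 0 0 0;0 0 0 .95 0 0 0;0 0 0 .95 0 0 0;0 0 0 .95 0 0 0;0 0 0 .95 0 0 0;0 0 0 .95 0 0 0;0 0 0 .95 0 0 0;0 0 0 .95 0 0 0;0 0 0 .9 .1 0 0;0 0 0 0 0 0 0;0 0 0 0 0 0 0'
python3 - <<'E'
from h import *
c=cam('wrist'); w=read_camera('wrist'); t=read_camera('top'); s=read_camera('scene')
for ct in blobs(w,(0,0,150),(179,40,255),1500): (u,v),r=cv2.minEnclosingCircle(ct); print(cv2.contourArea(ct),(u,v),r,cv2.boundingRect(ct),ray('',(u,v),.036,c)[:2])
go((.659,-.058,.042))
cv2.imwrite('pics/w10.png',w);cv2.imwrite('pics/t10.png',t);cv2.imwrite('pics/s10.png',s)
cv2.imwrite('pics/c10.png',np.vstack([cv2.resize(w,(480,300)),np.hstack([cv2.resize(t[130:250,360:480],(240,240)),cv2.resize(s[100:200,220:320],(240,240))])]))
E
```

```text
clock: 47.15
tool_pos: [0.6337, -0.1023, 0.1959]
eef_rot: [0.866, 0.5, -0.0, 0.0]
contact_force: [-0.1, -0.7, 0.3]
opening: 0.0859
grip_force: 0.0
21640.5 (165.83607482910156, 189.4417724609375) 108.17524719238281 (58, 84, 217, 202) [ 0.49795803 -0.02386066]
4727.5 (273.04791259765625, 31.025653839111328) 42.501548767089844 (235, 0, 79, 73) [0.66758345 0.04279147]
4583.5 (364.5, 107.5) 90.28022003173828 (283, 57, 158, 117) [ 0.70728685 -0.05392696]
{'t': 47.3, 'tcp': array([ 0.6336, -0.1027,  0.1961]), 'yawY': np.float64(-30.0), 'q7': np.float64(-0.74), 'tilt_axis': array([-0.   , -0.001, -1.   ]), 'shift_now': array([ 2.58, -0.02,  7.7 ]), 'shift_after_turn': array([ 2.58, -0.02,  7.7 ])}
```

View pics/c10.png

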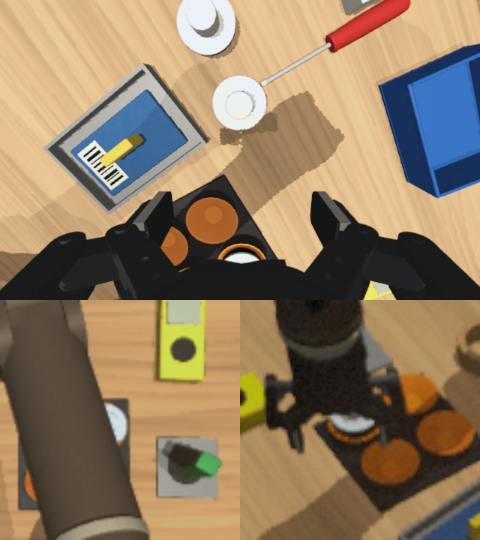

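The first head sits in its cup. The middle head's collar is at (319,137) in the full frame, with the screwdriver tip beside it. I grip that head.

```bash
python3 -m inch '0 0 0 .8 -.04 .4 0;0 0 0 .9 -.04 .9 0;0 0 0 .8 0 .9 0;0 0 0 0 0 .9 0;0 0 0 0 0 .9 0;0 0 0 0 0 .9 0;0 0 0 0 0 .9 0;0 0 0 0 0 .9 0;0 0 0 0 0 .6 0;0 0 0 0 0 .4 0;0 0 0 0 0 0 0;0 0 0 0 0 0 1;0 0 0 0 0 0 1;0 0 0 0 0 0 1;0 0 0 0 0 0 1;0 0 0 0 0 0 1' 40
python3 -m inch '0 0 0 0 0 -.5 1;0 0 0 0 0 -.9 1;0 0 0 0 0 -.9 1;0 0 0 0 0 -.8 1;0 0 0 0 0 0 1'
python3 - <<'E'
from h import *
go((.533,-.187,.061))
E
```

```text
clock: 49.3
tool_pos: [0.6577, -0.0575, 0.0426]
eef_rot: [0.866, 0.501, 0.0, 0.0]
contact_force: [-0.6, -0.4, 4.0]
opening: 0.0314
grip_force: 39.5
clock: 49.92
tool_pos: [0.6586, -0.0575, 0.1063]
eef_rot: [0.866, 0.501, 0.001, 0.001]
contact_force: [1.2, -0.9, -2.3]
opening: 0.0312
grip_force: 39.8
{'t': 49.9, 'tcp': array([ 0.6586, -0.0575,  0.1063]), 'yawY': np.float64(-29.9), 'q7': np.float64(-0.86), 'tilt_axis': array([ 0.003, -0.   , -1.   ]), 'shift_now': array([-8.75, -2.22,  2.25]), 'shift_after_turn': array([-8.75, -2.22,  2.25])}
```

```bash
python3 -m inch '0 0 0 -.6 -.15 0 1;0 0 0 -.9 -.23 0 1;0 0 0 -.9 -.23 0 1;0 0 0 -.9 -.23 0 1;0 0 0 -.9 -.23 0 1;0 0 0 -.9 -.23 0 1;0 0 0 -.9 -.23 0 1;0 0 0 -.9 -.23 0 1;0 0 0 -.9 -.23 0 1;0 0 0 -.9 -.23 0 1;0 0 0 0 0 0 1;0 0 0 0 0 .7 1;0 0 0 0 0 .8 1;0 0 0 0 0 .5 1;0 0 0 0 0 .2 1;0 0 0 0 0 0 1;0 0 0 0 0 0 .8;0 0 0 0 0 0 .6;0 0 0 0 0 0 .4;0 0 0 0 0 0 .4'
python3 -m inch '0 0 0 0 0 0 .4;0 0 0 0 0 -.5 .4;0 0 0 0 0 -.9 .4;0 0 0 0 0 -.9 .4;0 0 0 0 0 -.9 0;0 0 0 0 0 -.9 0;0 0 0 0 0 -.9 0;0 0 0 0 0 -.9 0;0 0 0 0 0 -.9 0;0 0 0 0 0 0 0'
python3 - <<'E'
from h import *
go((.642,0.000,.2))
E
```

```text
clock: 52.42
tool_pos: [0.5321, -0.1862, 0.0602]
eef_rot: [0.866, 0.501, -0.0, 0.0]
contact_force: [1.4, -0.5, -0.5]
opening: 0.0512
grip_force: 0.0
clock: 53.68
tool_pos: [0.533, -0.1863, 0.1978]
eef_rot: [0.866, 0.5, 0.001, 0.001]
contact_force: [0.0, -0.4, -0.2]
opening: 0.0854
grip_force: 0.0
{'t': 53.7, 'tcp': array([ 0.533 , -0.1863,  0.1978]), 'yawY': np.float64(-29.9), 'q7': np.float64(-0.56), 'tilt_axis': array([ 0.002, -0.001, -1.   ]), 'shift_now': array([10.79,  0.07, -0.11]), 'shift_after_turn': array([10.79,  0.07, -0.11])}
```

```bash
python3 -m inch '0 0 0 .7 0 0 0;0 0 0 .95 0 0 0;0 0 0 .95 0 0 0;0 0 0 .95 0 0 0;0 0 0 .95 0 0 0;0 0 0 .95 0 0 0;0 0 0 .95 0 0 0;0 0 0 .95 0 0 0;0 0 0 .95 0 0 0;0 0 0 .95 0 0 0;0 0 0 .95 .05 0 0;0 0 0 .5 0 0 0;0 0 0 0 0 0 0;0 0 0 0 0 0 0'
python3 - <<'E'
from h import *
c=cam('wrist'); w=read_camera('wrist')
go((.667,.0425,.042))
cv2.imwrite('pics/w11.png',w)
for ct in blobs(w,(0,0,150),(179,40,255),1500,(230,60,420,230)): (u,v),r=cv2.minEnclosingCircle(ct); print(cv2.contourArea(ct),(u,v),r,cv2.boundingRect(ct),ray('',(u,v),.036,c)[:2])
E
```

```text
clock: 55.42
tool_pos: [0.6396, -0.002, 0.196]
eef_rot: [0.866, 0.5, -0.0, 0.0]
contact_force: [0.3, 0.2, 1.0]
opening: 0.0855
grip_force: 0.0
{'t': 55.5, 'tcp': array([ 0.6396, -0.0022,  0.1961]), 'yawY': np.float64(-30.0), 'q7': np.float64(-0.91), 'tilt_axis': array([-0.   , -0.001, -1.   ]), 'shift_now': array([2.63, 0.07, 7.7 ]), 'shift_after_turn': array([2.63, 0.07, 7.7 ])}
4056.5 (325.5, 133.625) 36.9005126953125 (290, 97, 72, 74) [0.6698329  0.04386196]
```

```bash
python3 -m inch '0 0 0 .9 .08 .4 0;0 0 0 .9 .08 .9 0;0 0 0 .88 0 .9 0;0 0 0 0 0 .9 0;0 0 0 0 0 .9 0;0 0 0 0 0 .9 0;0 0 0 0 0 .9 0;0 0 0 0 0 .9 0;0 0 0 0 0 .6 0;0 0 0 0 0 .4 0;0 0 0 0 0 0 0;0 0 0 0 0 0 1;0 0 0 0 0 0 1;0 0 0 0 0 0 1;0 0 0 0 0 0 1;0 0 0 0 0 0 1' 40
python3 -m inch '0 0 0 0 0 -.5 1;0 0 0 0 0 -.9 1;0 0 0 0 0 -.9 1;0 0 0 0 0 -.9 1;0 0 0 0 0 -.9 1;0 0 0 0 0 -.9 1;0 0 0 0 0 0 1'
python3 - <<'E'
from h import *
go((.443,-.187,.061))
E
```

```text
clock: 57.48
tool_pos: [0.6696, 0.0438, 0.0427]
eef_rot: [0.866, 0.501, 0.0, 0.0]
contact_force: [-2.0, -0.4, 5.6]
opening: 0.0312
grip_force: 40.0
clock: 58.35
tool_pos: [0.6703, 0.044, 0.1442]
eef_rot: [0.866, 0.501, 0.001, 0.001]
contact_force: [0.7, 0.4, -2.0]
opening: 0.0312
grip_force: 39.8
{'t': 58.4, 'tcp': array([0.6703, 0.044 , 0.1442]), 'yawY': np.float64(-29.9), 'q7': np.float64(-1.0), 'tilt_axis': array([ 0.003,  0.   , -1.   ]), 'shift_now': array([-15.69,  -4.1 ,   4.12]), 'shift_after_turn': array([-15.69,  -4.1 ,   4.12])}
```

```bash
python3 -m inch '0 0 0 -.39 -.1 0 1;0 0 0 -.9 -.235 0 1;0 0 0 -.9 -.235 0 1;0 0 0 -.9 -.235 0 1;0 0 0 -.9 -.235 0 1;0 0 0 -.9 -.235 0 1;0 0 0 -.9 -.235 0 1;0 0 0 -.9 -.235 0 1;0 0 0 -.9 -.235 0 1;0 0 0 -.9 -.235 0 1;0 0 0 -.9 -.235 0 1;0 0 0 -.9 -.235 0 1;0 0 0 -.9 -.235 0 1;0 0 0 -.9 -.235 0 1;0 0 0 -.9 -.235 0 1;0 0 0 -.9 -.235 0 1;0 0 0 -.9 -.235 0 1;0 0 0 -.9 -.235 0 1;0 0 0 0 0 0 1;0 0 0 0 0 0 1'
python3 - <<'E'
from h import *
go((.443,-.187,.061))
E
```

```text
clock: 60.85
tool_pos: [0.4422, -0.1872, 0.1424]
eef_rot: [0.866, 0.501, 0.0, 0.0]
contact_force: [0.6, 0.6, -2.4]
opening: 0.0311
grip_force: 39.9
{'t': 60.9, 'tcp': array([ 0.4422, -0.1872,  0.1424]), 'yawY': np.float64(-29.9), 'q7': np.float64(-0.52), 'tilt_axis': array([ 0.001,  0.   , -1.   ]), 'shift_now': array([0.03, 0.03, 4.07]), 'shift_after_turn': array([0.03, 0.03, 4.07])}
```

Lower, release, rise, then move back out of the way and check with the cameras.

```bash
python3 -m inch '0 0 0 .03 .03 .7 1;0 0 0 0 0 .9 1;0 0 0 0 0 .9 1;0 0 0 0 0 .8 1;0 0 0 0 0 .5 1;0 0 0 0 0 .25 1;0 0 0 0 0 0 1;0 0 0 0 0 0 .8;0 0 0 0 0 0 .6;0 0 0 0 0 0 .4;0 0 0 0 0 0 .4;0 0 0 0 0 0 .4;0 0 0 0 0 -.5 .4;0 0 0 0 0 -.9 .4;0 0 0 0 0 -.9 .4;0 0 0 0 0 -.9 .4;0 0 0 0 0 -.9 0;0 0 0 0 0 -.9 0;0 0 0 0 0 -.9 0;0 0 0 0 0 -.9 0'
python3 -m inch '0 0 0 -.4 0 -.4 0;0 0 0 -.9 0 0 0;0 0 0 -.9 0 0 0;0 0 0 -.9 0 0 0;0 0 0 -.9 0 0 0;0 0 0 -.9 0 0 0;0 0 0 -.9 0 0 0;0 0 0 -.9 0 0 0;0 0 0 -.9 0 0 0;0 0 0 -.9 0 0 0;0 0 0 -.9 0 0 0;0 0 0 -.9 0 0 0;0 0 0 -.9 0 0 0;0 0 0 0 0 0 0'
python3 - <<'E'
from h import *
go((.443,-.187,.2))
w=read_camera('wrist'); t=read_camera('top'); s=read_camera('scene')
for ct in blobs(t,(0,0,150),(179,40,255),60,(360,135,430,240)): (u,v),r=cv2.minEnclosingCircle(ct); print(cv2.contourArea(ct),(u,v),r,ray('top',(u,v),.052)[:2])
cv2.imwrite('pics/t12.png',t);cv2.imwrite('pics/s12.png',s)
cv2.imwrite('pics/c12.png',np.vstack([t[70:300,160:500].repeat(1,0) if 0 else cv2.resize(t[70:300,160:500],(600,406)),np.hstack([cv2.resize(s[90:190,220:340],(228,190)),cv2.resize(s[240:340,310:440],(247,190)),np.zeros((190,125,3),np.uint8)])]))
E
```

```text
clock: 63.35
tool_pos: [0.4426, -0.1872, 0.1984]
eef_rot: [0.866, 0.501, 0.0, 0.0]
contact_force: [0.2, -0.4, 1.4]
opening: 0.0854
grip_force: 0.0
clock: 65.1
tool_pos: [0.3299, -0.3827, 0.205]
eef_rot: [0.866, 0.499, -0.0, -0.0]
contact_force: [0.2, 0.7, -0.2]
opening: 0.0855
grip_force: 0.0
{'t': 65.1, 'tcp': array([ 0.3299, -0.3827,  0.205 ]), 'yawY': np.float64(-30.1), 'q7': np.float64(0.03), 'tilt_axis': array([-0.,  0., -1.]), 'shift_now': array([ 1.13e+01, -1.00e-02,  2.50e-01]), 'shift_after_turn': array([ 1.13e+01, -1.00e-02,  2.50e-01])}
326.5 (384.5492858886719, 220.21127319335938) 10.778668403625488 [ 0.44270138 -0.1866521 ]
324.0 (412.1532287597656, 192.1209716796875) 10.622174263000488 [ 0.53274686 -0.27710806]
320.0 (384.1294860839844, 192.20143127441406) 10.597696304321289 [ 0.53312508 -0.18662871]
```

View pics/c12.png

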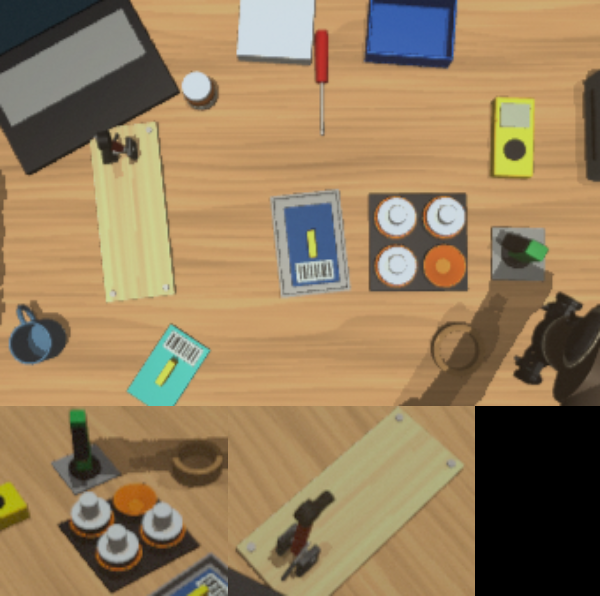

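All three heads are seated: the collars at (384,220), (412,192) and (384,192) in the top image are within about 1 mm of their cup axes. The clamp is upright, the plate is in the tray with its label up, and the scanner is on the dock. The bystander objects have not moved noticeably. I hand in.

```bash
python3 -c "
from workcell import ticket; print(ticket.close_job())"
```

```text
the job is handed in; nothing more can be done
None
```

I handed the job in at about 65 s of robot time; the last camera check showed the clamp open, the plate label-up in the grey tray, the scanner back on its dock after holding its aim on the label for over 2 s, and all three heads present seated in their cups, but the hand-in returned no verdict.

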